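# Power-on check of a repaired tablet

### The arm

A 6-joint arm with a two-finger parallel gripper is mounted at the origin on a cart in front of the work surface, level with it; the furniture and walls round the work are solid. World frame = base frame: x ahead of the robot, y to its left, z up, the work surface at z = 0. Lengths are in m, angles in rad, forces in N, time in s.
With the tool pointing down it reaches from about 0.4 to 0.825 m from the base axis. Payload 7 kg.
Tool frame: the origin (TCP) lies on the centre line of the jaws, within the pads' length; the fingertips stand 22 mm ahead of it and the grasp point (between the pads) lies 3 mm ahead of it; z points along the fingers, y is the line along which they close (so a half turn about z gives the same grasp; the last joint's range is limited). The gripper opens to 88 mm and grips with 3 to 60 N. Pads are 19 mm wide; open, the fingers measure 130 mm over their backs; the gripper's body (78 mm by 193 mm) begins 47 mm behind the grasp point.
Start: joints at [1.513, 0.359, 0.012, 0, -1.224, -0.288], TCP at [0.229, 0.635, 0.249] pointing down, gripper open.
Joint ranges: [-3.07, 3.07], [-1.43, 2.12], [-1.02, 1.25], [-3.03, 1.67], [-3.05, -0], [-3.03, 3.03]. Speed limits (rad/s): [2.39, 2.39, 3.01, 3.14, 3.14, 3.14].

### API

Orientations are given as [roll, pitch, yaw] about the fixed x, y, z axes, in that order (R = Rz(yaw) Ry(pitch) Rx(roll)).
In Python, from station import arm gives the robot as it stands.
- The arm moves only by the tool arm_command, never from a script. Its argument "series" is one flat list of numbers, 7 for each row, row after row: the turn, a rotation vector about the tool's x, y, z each as a share of 90 degrees, from -1 to 1, then the shift along the tool's x, y, z each as a share of 0.1 m, from -1 to 1, then the opening, from 0 (shut) to 1 (fully open). A call has 1 to 8 rows; each row is the pose to reach, as a shift and turn from the pose commanded when the call began, along the tool's axes at that moment; what a row does not reach only later rows make up. A row lasts 1/8 s, in which the tool goes at most 62.5 mm and 10.7 degrees, less where a joint would pass 70% of its speed; a pose out of reach is approached as far as the arm can. A call with a number of a shift or a turn outside -1 to 1 is refused whole. A call with a gripper value outside its range is refused whole. The fingers move at their own pace and stop on an object; "force" is the grip in N (left out, the last holds). Time passes only in rows, so rows that repeat a pose let the fingers close. It gives the time, the measured TCP pose, the force, the opening and the grip force at its end, in the units of the state.
- arm.get_state(): the state, without advancing time (a new reading comes with each control period).
- arm.grab_frame(name): name is "scene" or "top" or "wrist"; returns the picture (400x640x3 uint8, blue, green, red); there is no depth.
- arm.camera_model(name): a dict with "fovy" (degrees; the focal length in pixels is half the picture's height over the tangent of half this angle, whatever the lens; pixels are square), "cx", "cy" (the principal point, pixels), "pose" (4x4, takes a point from camera to world coordinates). Camera axes: x right, y down, z forward; pixel columns grow to the right and rows downward; lengths in m; the calibration is good to about 2 mm. A picture is of the moment at which its call begins: read the wrist's pose just before it. camera_model takes no time and is no camera call; for the wrist camera it gives the pose at the moment of the call.
- arm.job_done(): hands the job in; it is judged then, once.
The state is a dict: "t": time; "q": joint angles; "qd": joint speeds; "joint_efforts": joint torques, N m; "eef_pos": TCP position; "ee_rot": TCP orientation; "force": force on the tool from outside, world axes, zero at the start; "moment": the same for the moment, N m; "width": finger opening in m; "gripper_force": force on a finger pad.
Only numpy, scipy, OpenCV 4.12 (cv2) and the standard library are available. Lean on these libraries where they do the work, as an engineer would, in place of code of your own. Each camera call takes 0.05 s, during which the arm holds its last target. There are 200 camera calls.

### The job

Take the rugged tablet with the yellow corners out of the blue rack and lean it in the tilted light metal stand, screen towards the robot and orange key on top, foot fully down on the ledge and back flat against the backrest. Let go of it, then switch it on: push the orange key all the way down until it stops, keep it fully down for at least one second without forcing it (no more than 25 N), and let it spring back. The tablet must stay leaning in the stand, and the grey-cornered tablet must stay in the rack where it is.

Things in the scene. Friction and masses are not known exactly. Their poses are not given: they have to be found in the camera images.
- tablet: rugged black tablet with yellow corners, a slab 18 thick (x) x 118 wide (y) x 150 high (z) mm, 0.36 kg. Origin: centre of its foot (bottom edge); z runs up to the edge with the key; the screen faces -x. It starts upright in the nearest or farthest slot of the blue rack, foot 14 mm above the counter; the combs hold it with 4 mm play up to 69 mm above the counter
- power_key_top (a point): middle of the top face of the orange spring power key on the tablet's top edge, 26 mm wide (y) x 10 mm thick (x). Unpressed it stands 6 mm above the top edge: at (0, +28, 156) mm in the tablet's frame. Its axes are those of the tablet
- power_key (a joint): travel of the key into the tablet: 0 unpressed, 0.0045 m fully down (then still 1.5 mm above the edge; the key is set in line with the slab, so a broad tool should press along it). The spring needs 2.5 N to start and 7 N at the bottom
- grey_tablet: bystander: a tablet of the same size with grey corners and a black key, upright in the same rack, 96 mm from the other (centre to centre). Same frame as the tablet's
- rack: blue rack with two combs, 150 (x) x 124 (y) x 69 mm, fixed. Origin: centre of its underside. Slots (22 mm wide, floor 14 mm up) at x = -48, -16, +16, +48 mm in its frame; the slabs stand across x
- stand: light metal tablet stand, fixed. Base plate 150 (x, from -45 to +105 mm) x 140 (y) x 10 mm. Origin on the counter; its -x side is the front. The cradle's hinge runs along y at (12, 0, 50) mm
- cradle (a joint): lean of the stand's L-shaped cradle back from upright, rad: positive leans its top to the stand's +x. It is stiff and stays as set, between 0.26 and 0.38
- seat (a point): where the middle of the seated tablet's foot belongs: on the ledge, 9 mm before the backrest. z runs up along the backrest, x to the rear through it. In this frame the ledge's surface is z = 0, from x = -26 to +9 mm; two lips at its front (x = -26 to -21) stand 12 mm high; the backrest's face is x = +9, 112 mm wide, up to z = 105. So the slab has 12 mm of play between lips and backrest
- tablet_screen (a point): middle of the tablet's screen, on its front face: (-9, 0, 77) mm in the tablet's frame

How it is judged:
On the way, in this order (a step that is already met when the one before it is completed fails the run):
1. the tablet leans in the stand, foot on the ledge and back against the backrest, screen to the front, let go, its key not pressed (x of tablet in the frame of seat between -0.005 and 0.005 m and y of tablet in the frame of seat between -0.03 and 0.03 m and z of tablet in the frame of seat between -0.004 and 0.004 m and angle between the z axis of tablet and the z axis of seat, either way round below 0.08 rad and x of tablet_screen in the frame of seat below -0.004 m and contact force between tablet and the fingers below 0.2 N and value of joint power_key below 0.001 m), for 0.3 s.
2. the key is held fully down (more than 3.8 of its 4.5 mm) for a second while the tablet stays leaning in the stand (x of tablet in the frame of seat between -0.005 and 0.005 m and y of tablet in the frame of seat between -0.03 and 0.03 m and z of tablet in the frame of seat between -0.004 and 0.004 m and angle between the z axis of tablet and the z axis of seat, either way round below 0.08 rad and x of tablet_screen in the frame of seat below -0.004 m and value of joint power_key above 0.0038 m), for 0.95 s.
At the end, for the whole second after the job is handed in: The yellow-cornered tablet rests in the stand, screen to the front: foot within 4 mm of the ledge, 5 mm of lying against the backrest, 30 mm of the middle, back parallel to it within 0.08 rad; the key has sprung back (under 1 mm in); the grey tablet is within 15 mm of its place (x of tablet in the frame of seat between -0.005 and 0.005 m and y of tablet in the frame of seat between -0.03 and 0.03 m and z of tablet in the frame of seat between -0.004 and 0.004 m and angle between the z axis of tablet and the z axis of seat, either way round below 0.08 rad and x of tablet_screen in the frame of seat below -0.004 m and value of joint power_key below 0.001 m and linear speed of tablet below 0.02 m/s and distance of grey_tablet from where it was at the start of the episode below 0.015 m); the robot touches nothing.
It fails at once if the key is forced: more than 25 N on the tablet while the key is being pressed (value of joint power_key above 0.001 m and contact force between tablet and the fingers above 25 N).
It fails at once if the tablet is dropped or tipped over (more than 60 degrees from upright) (angle between tablet's own z axis and vertical above 1.05 rad).
It fails at once if the grey-cornered tablet is moved by more than 15 mm (distance of grey_tablet from where it was at the start of the episode above 0.015 m).
It also fails if it takes over 54 s, if anything falls off the work surface, if the arm or the gripper's body presses on something with over 40 N, if the wrist force passes 120 N, or if a joint passes its speed limit or range.

## Working session

There is one attempt and no reset: what is moved stays moved. The work goes in short steps, Python scripts to look and compute and a tool call to move; the robot and the scene stay as the last step left them, time stands still between calls to the robot, and variables do not carry over. Pictures are saved under pics/ and viewed, at most 10 in all, crops included, and the job is handed in when it is done.

Besides the shell and the picture viewer there is one more tool, called after ">>>" in YAML: its name, and indented under it one key for each argument. arm_command: Moves the arm, as the interface text tells. Its arguments: {"type":"object","properties":{"series":{"type":"array"},"force":{"type":"number"}},"required":["series"]}

```bash
mkdir -p pics; ls; python3 - <<'E'
from station import arm
import cv2,numpy as np
np.set_printoptions(precision=4,suppress=True)
for n in ["scene","top","wrist"]:
    m=arm.camera_model(n); f=arm.grab_frame(n); cv2.imwrite(f"pics/{n}0.png",f); print(n,m)
s=arm.get_state(); print(s)
E
```

```text
pics
scene {'fovy': 44.898247015977496, 'cx': 313.70604576444134, 'cy': 199.1684369068863, 'pose': array([[ 0.4693, -0.4731,  0.7457, -0.1422],
       [-0.883 , -0.2628,  0.3889, -0.543 ],
       [ 0.012 , -0.8409, -0.541 ,  0.5905],
       [ 0.    ,  0.    ,  0.    ,  1.    ]])}
top {'fovy': 43.75290175264412, 'cx': 324.3812574353782, 'cy': 205.46121443282084, 'pose': array([[-0.0042, -0.9877,  0.1562,  0.3231],
       [-0.9999,  0.0019, -0.015 , -0.1893],
       [ 0.0145, -0.1562, -0.9876,  1.0938],
       [ 0.    ,  0.    ,  0.    ,  1.    ]])}
wrist {'fovy': 59.90395601201529, 'cx': 320.45832335250816, 'cy': 198.62832817997605, 'pose': array([[-0.3405, -0.9021, -0.2651,  0.2999],
       [-0.9402,  0.3272,  0.0945,  0.6093],
       [ 0.0015,  0.2814, -0.9596,  0.3846],
       [ 0.    ,  0.    ,  0.    ,  1.    ]])}
{'t': 0.15, 'q': array([ 1.5131,  0.3592,  0.0113, -0.0002, -1.2241, -0.2881]), 'qd': array([ 0.0002, -0.0013,  0.0003,  0.0035, -0.0007,  0.0005]), 'joint_efforts': array([ -0.002 , -58.3276,  29.3286,   7.0012,   0.0088,  -0.0001]), 'eef_pos': array([0.2287, 0.6347, 0.2479]), 'ee_rot': array([ 3.1404, -0.0001, -0.3459]), 'force': array([-0.9942,  0.2782,  0.0344]), 'moment': array([ 0.0029, -0.0152, -0.0379]), 'gripper_force': 0.0, 'width': 0.08759758730940177}
```

View pics/scene0.png

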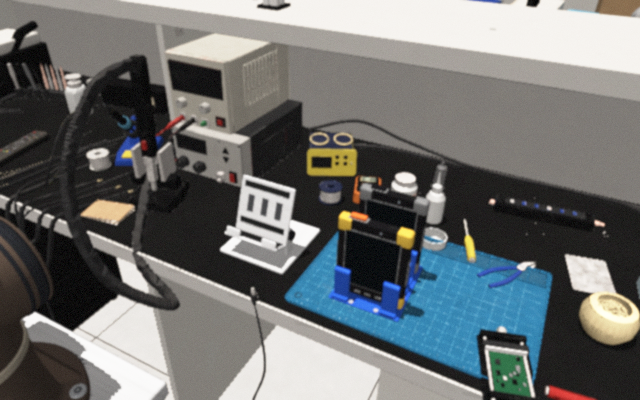

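View pics/top0.png

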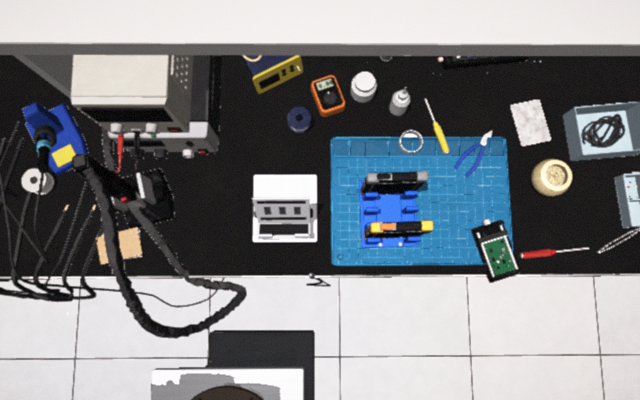

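The scene view shows the yellow-cornered tablet in the rack's near slot, with its screen to the robot and the key on its left. The grey one is behind it, and the white stand is to the left of the mat. In the top view the yellow corners are at about (370,228) and (430,226), the key at (382,227), and the stand plate spans (253–317, 175–242).

```bash
cat > h.py <<'E'
from station import arm
import cv2,numpy as np
from scipy.spatial.transform import Rotation as Ro
np.set_printoptions(precision=4,suppress=True)
def ray(m,p):
    f=200/np.tan(np.radians(m["fovy"]/2)); p=np.atleast_2d(p).astype(float)
    d=np.c_[(p[:,0]-m["cx"])/f,(p[:,1]-m["cy"])/f,np.ones(len(p))]@m["pose"][:3,:3].T
    return m["pose"][:3,3],d
def plane(m,p,z):
    o,d=ray(m,p); return o+d*((z-o[2])/d[:,2])[:,None]
def tri(views):  # [(model,pixel)]
    A=np.zeros((3,3));b=np.zeros(3);L=[]
    for m,p in views:
        o,d=ray(m,p);d=d[0]/np.linalg.norm(d[0]);P=np.eye(3)-np.outer(d,d);A+=P;b+=P@o;L.append((P,o))
    x=np.linalg.solve(A,b); return x,[np.linalg.norm(P@(x-o))*1000 for P,o in L]
def proj(m,X):
    f=200/np.tan(np.radians(m["fovy"]/2)); c=(np.atleast_2d(X)-m["pose"][:3,3])@m["pose"][:3,:3]
    return np.c_[c[:,0]/c[:,2]*f+m["cx"],c[:,1]/c[:,2]*f+m["cy"]]
def blobs(img,lo,hi,amin=8,roi=None):
    h=cv2.inRange(cv2.cvtColor(img,cv2.COLOR_BGR2HSV),lo,hi)
    if roi: m=np.zeros_like(h); x0,y0,x1,y1=roi; m[y0:y1,x0:x1]=255; h&=m
    n,l,st,c=cv2.connectedComponentsWithStats(h)
    return [(st[i],c[i],h*(l==i)) for i in range(1,n) if st[i,4]>=amin]
E
python3 - <<'E'
from h import *
mt=arm.camera_model("top");ms=arm.camera_model("scene")
t=cv2.imread("pics/top0.png");s=cv2.imread("pics/scene0.png")
for nm,lo,hi in [("yel",(21,120,120),(33,255,255)),("ora",(5,150,150),(19,255,255))]:
  for n,im,m,roi in [("top",t,mt,(340,180,460,250)),("scene",s,ms,(320,190,430,300))]:
    for b in blobs(im,lo,hi,6,roi): print(nm,n,b[0],b[1],plane(m,b[1],.164)[0])
for b in blobs(t,(0,0,150),(180,60,255),200,(230,160,340,260)):
    r=cv2.minAreaRect(cv2.findContours(b[2].astype(np.uint8),0,2)[0][0]); bx=cv2.boxPoints(r); print(b[0],bx,plane(mt,bx,.01))
a=cv2.resize(t[165:250,240:325],None,fx=4.7,fy=4.7,interpolation=2);c=cv2.resize(s[170:275,215:325],None,fx=3.8,fy=3.8,interpolation=2)[:399,:400]
cv2.imwrite("pics/c1.png",np.hstack([a[:399,:],c]))
E
```

```text
yel top [421 221  12  10 107] [426.7664 225.3925] [ 0.4317 -0.3961  0.164 ]
yel top [370 223  13  10  94] [375.0106 227.8511] [ 0.4273 -0.2984  0.164 ]
yel scene [338 211  15  19 206] [344.5388 220.5922] [ 0.4151 -0.3059  0.164 ]
yel scene [397 227  18  22 306] [405.134  237.1863] [ 0.4199 -0.4009  0.164 ]
ora top [381 224  13   5  60] [386.9167 225.9667] [ 0.4308 -0.3209  0.164 ]
ora scene [354 190   6  13  59] [356.0678 195.678 ] [ 0.489  -0.2926  0.164 ]
ora scene [350 212  18   9  97] [358.6186 215.5258] [ 0.438  -0.3193  0.164 ]
[ 252  174   65   68 3212] [[252. 174.]
 [316. 174.]
 [316. 241.]
 [252. 241.]] [[ 0.5655 -0.0453  0.01  ]
 [ 0.5654 -0.1874  0.01  ]
 [ 0.4162 -0.1871  0.01  ]
 [ 0.4166 -0.048   0.01  ]]
```

View pics/c1.png

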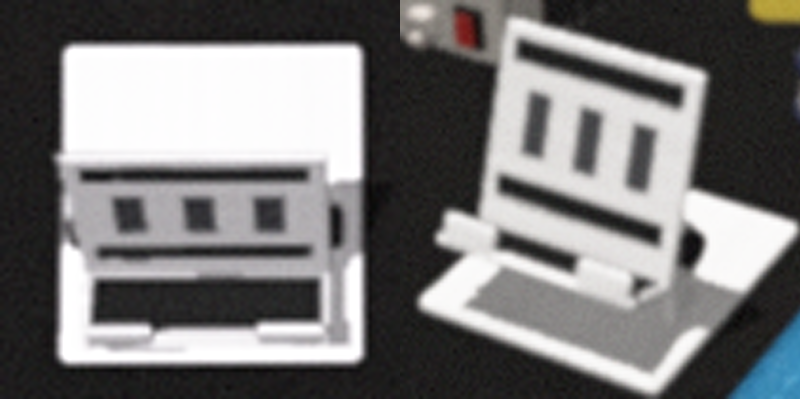

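The crop shows the L-shaped cradle with two lips at the front. The plate measures 149 x 141 mm, which matches the size given. Before I move, I'll check what the black hose object on the left is.

```bash
python3 - <<'E'
from h import *
mt=arm.camera_model("top");ms=arm.camera_model("scene");mw=arm.camera_model("wrist")
print("tcp in top/scene",proj(mt,[.229,.635,.25]),proj(ms,[.229,.635,.25]))
for a,b in [((80,160),(133,62)),((112,155),(133,62)),((150,185),(155,145)),((243,295),(172,300)),((165,335),(75,230))]:
    print(a,b,tri([(mt,a),(ms,b)]))
s=arm.get_state();R=Ro.from_euler('xyz',s['ee_rot']).as_matrix()
print("cam in tool",R.T@(mw['pose'][:3,3]-s['eef_pos']),R.T@mw['pose'][:3,:3])
E
```

```text
tcp in top/scene [[-192.0434  345.2887]] [[-144.5193   94.422 ]]
(80, 160) (133, 62) (array([0.5211, 0.1978, 0.3018]), [np.float64(3.9286077586901045), np.float64(3.928607758690003)])
(112, 155) (133, 62) (array([0.5128, 0.1577, 0.3103]), [np.float64(24.35207705946473), np.float64(24.352077059464524)])
(150, 185) (155, 145) (array([0.5037, 0.1441, 0.1447]), [np.float64(14.877653085107982), np.float64(14.8776530851079)])
(243, 295) (172, 300) (array([ 0.3012, -0.0252, -0.0368]), [np.float64(1.5378748181228343), np.float64(1.5378748181228257)])
(165, 335) (75, 230) (array([0.2338, 0.0946, 0.1205]), [np.float64(5.6587474386545065), np.float64(5.658747438654594)])
cam in tool [ 0.0756 -0.0001 -0.1369] [[-0.0015 -0.9595 -0.2816]
 [ 1.     -0.0015 -0.0004]
 [-0.     -0.2816  0.9595]]
```

View pics/wrist0.png

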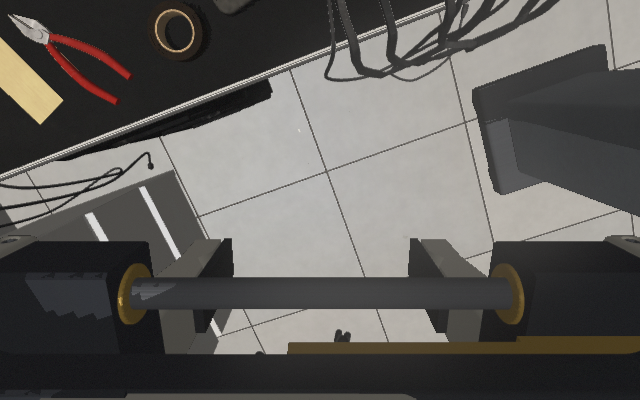

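The wrist view shows only the floor and the counter edge at the left. There is a boom about 0.31 m high near (0.51, 0.18), so I'll go up first and swing across above it.

>>> arm_command:
  series: [0, 0, 0.12, 0, 0, -0.4, 1, 0, 0, 0.23, 0, 0, -0.8, 1, 0, 0, 0.34, 0, 0, -1, 1, 0, 0, 0.45, 0, 0, -1, 1, 0, 0, 0.56, 0, 0, -1, 1, 0, 0, 0.67, 0, 0, -1, 1, 0, 0, 0.78, 0, 0, -1, 1, 0, 0, 0.78, 0, 0, -1, 1]

```text
t: 1.15
eef_pos: [0.2288, 0.6349, 0.3482]
ee_rot: [3.141, -0.001, -1.57]
force: [-0.1, 0.1, -0.1]
width: 0.0874
gripper_force: 0.0
```

>>> arm_command:
  series: [0, 0, 0, 0.3, -0.3, -0.4, 0.6, 0, 0, 0, 0.7, -0.7, -0.8, 0.6, 0, 0, 0, 1, -0.9, -1, 0.6]

```text
t: 1.52
eef_pos: [0.32, 0.534, 0.4503]
ee_rot: [-3.141, 0.001, -1.566]
force: [0.5, 0.2, -0.2]
width: 0.0629
gripper_force: 0.0
```

>>> arm_command:
  series: [0, 0, 0, 0.4, -0.3, 0, 0.6, 0, 0, 0, 0.8, -0.6, 0, 0.6, 0, 0, 0, 1, -0.8, 0, 0.6]

```text
t: 1.9
eef_pos: [0.3998, 0.4329, 0.4493]
ee_rot: [-3.141, 0.001, -1.567]
force: [-0.3, 0.2, 0.8]
width: 0.0529
gripper_force: 0.0
```

>>> arm_command:
  series: [0, 0, 0, 0.4, -0.1, 0, 0.6, 0, 0, 0, 0.8, -0.2, 0, 0.6, 0, 0, 0, 1, -0.2, 0, 0.6]

```text
t: 2.28
eef_pos: [0.4191, 0.3332, 0.4489]
ee_rot: [-3.141, 0.0, -1.568]
force: [-0.1, 0.5, 0.3]
width: 0.0527
gripper_force: 0.0
```

>>> arm_command:
  series: [0, 0, 0, 0.4, 0, 0, 0.6, 0, 0, 0, 0.8, 0, 0, 0.6, 0, 0, 0, 1, 0, 0, 0.6]

```text
t: 2.65
eef_pos: [0.4184, 0.2336, 0.449]
ee_rot: [-3.141, 0.001, -1.569]
force: [-0.0, -0.3, -1.1]
width: 0.0523
gripper_force: 0.0
```

>>> arm_command:
  series: [0, 0, 0, 0.4, 0, 0, 0.6, 0, 0, 0, 0.8, 0, 0, 0.6, 0, 0, 0, 1, 0, 0, 0.6]

```text
t: 3.02
eef_pos: [0.4186, 0.1339, 0.4488]
ee_rot: [-3.141, 0.001, -1.57]
force: [0.2, 1.4, -0.8]
width: 0.0526
gripper_force: 0.0
```

>>> arm_command:
  series: [0, 0, 0, 0.4, 0, 0, 0.6, 0, 0, 0, 0.8, 0, 0, 0.6, 0, 0, 0, 1, 0, 0, 0.6]

```text
t: 3.4
eef_pos: [0.4187, 0.034, 0.4486]
ee_rot: [-3.141, 0.0, -1.57]
force: [-0.7, 0.2, -0.1]
width: 0.0523
gripper_force: 0.0
```

>>> arm_command:
  series: [0, 0, 0, 0.4, 0, 0, 0.6, 0, 0, 0, 0.8, 0, 0, 0.6, 0, 0, 0, 1, 0, 0, 0.6]

```text
t: 3.78
eef_pos: [0.4188, -0.0661, 0.4484]
ee_rot: [3.141, 0.0, -1.571]
force: [0.9, 0.8, 0.5]
width: 0.0527
gripper_force: 0.0
```

>>> arm_command:
  series: [0, 0, 0, 0.2, 0, 0.3, 0.6, 0, 0, 0, 0.5, 0, 0.7, 0.6, 0, 0, 0, 0.5, 0, 1, 0.6, 0, 0, 0, 0.5, 0, 1, 0.6, 0, 0, 0, 0.5, 0, 1, 0.6]

```text
t: 4.4
eef_pos: [0.4195, -0.1148, 0.3499]
ee_rot: [-3.14, -0.0, -1.57]
force: [0.1, -1.3, 0.6]
width: 0.0529
gripper_force: 0.0
```

```bash
cat > look.py <<'E'
from h import *
import sys,pickle
n=sys.argv[1]; s=arm.get_state(); m=arm.camera_model("wrist"); f=arm.grab_frame("wrist")
cv2.imwrite(f"pics/{n}.png",f); pickle.dump((m,s),open(f"{n}.pkl","wb"))
print(s['t'],s['q'],s['eef_pos'],s['ee_rot'],m['pose'])
E
python3 look.py w1
```

```text
4.4 [ 0.1902 -0.108  -0.3057  0.0007 -1.3717 -0.1894] [ 0.4195 -0.1148  0.3499] [-3.1401 -0.0004 -1.5699] [[-1.      0.0002  0.0018  0.4189]
 [ 0.0007  0.9596  0.2814 -0.1907]
 [-0.0017  0.2814 -0.9596  0.4868]
 [ 0.      0.      0.      1.    ]]
```

View pics/w1.png

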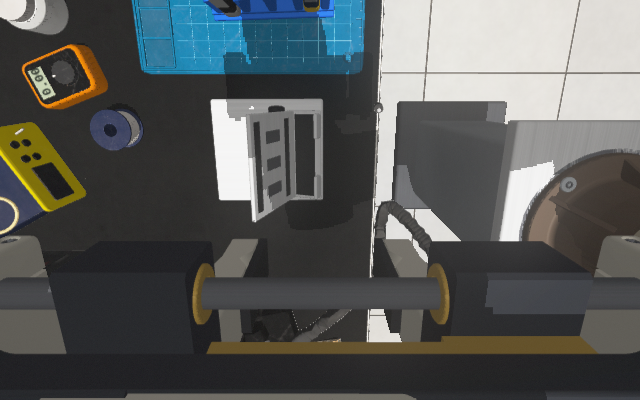

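The wrist view shows the stand at (210–323, 98–222), with the cradle ledge on the right and the backrest leaning left. I'll go closer for measurement.

>>> arm_command:
  series: [0, 0, 0, 0, 0, 0.3, 0.6, 0, 0, 0, 0.1, 0.1, 0.6, 0.6, 0, 0, 0, 0.2, 0.2, 0.9, 0.6, 0, 0, 0, 0.2, 0.2, 0.9, 0.6, 0, 0, 0, 0.2, 0.2, 0.9, 0.6]

```text
t: 5.08
eef_pos: [0.4001, -0.1348, 0.2604]
ee_rot: [-3.139, -0.0, -1.57]
force: [1.1, -0.0, 0.5]
width: 0.0527
gripper_force: 0.0
```

```bash
python3 look.py w2; python3 - <<'E'
from h import *
w=cv2.imread("pics/w2.png");s=cv2.imread("pics/scene0.png")
ms=arm.camera_model("scene")
a=cv2.resize(w[60:250,150:350],None,fx=2.6,fy=2.6,interpolation=2)[:,:]
c=cv2.resize(s[172:272,220:325],None,fx=2.6*1,fy=2.6,interpolation=2)
o=np.zeros((max(a.shape[0],c.shape[0]),a.shape[1]+c.shape[1],3),np.uint8);o[:a.shape[0],:a.shape[1]]=a;o[:c.shape[0],a.shape[1]:]=c
print(o.shape,a.shape); cv2.imwrite("pics/c2.png",o)
E
```

```text
5.075 [ 0.1473 -0.0857 -0.4888  0.0008 -1.165  -0.1471] [ 0.4001 -0.1348  0.2604] [-3.1388 -0.0003 -1.5703] [[-1.      0.0002  0.0032  0.3992]
 [ 0.0011  0.9596  0.2814 -0.2107]
 [-0.0031  0.2814 -0.9596  0.3974]
 [ 0.      0.      0.      1.    ]]
(494, 793, 3) (494, 520, 3)
```

View pics/c2.png

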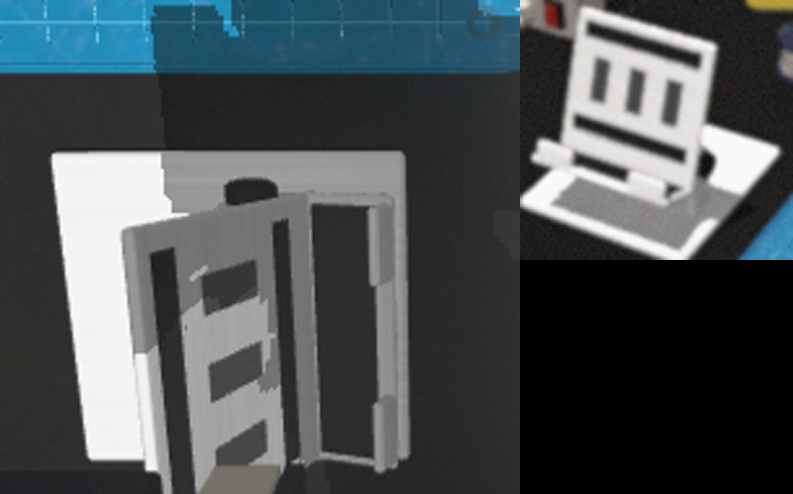

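The crop shows the backrest's upper edge from (124,230) to (160,470), its foot along x≈307–318, and the lips at x≈370–395. I'll triangulate these corners with the scene view.

```bash
python3 - <<'E'
from h import *
import pickle
mt=arm.camera_model("top");ms=arm.camera_model("scene");w1=pickle.load(open("w1.pkl","rb"))[0];w2=pickle.load(open("w2.pkl","rb"))[0]
W=lambda x,y:(x/2.6+150,y/2.6+60); S=lambda x,y:((x-520)/2.6+220,y/2.6+172); T=lambda x,y:(x/4.7+240,y/4.7+165)
P={"topR":[(w2,W(124,230)),(ms,S(718,45)),(mt,T(325,162))],"botR":[(w2,W(307,193)),(ms,S(690,200))],
"topL":[(ms,S(585,8)),(w1,(253,221)),(mt,T(57,157))],"lipR outer top":[(w2,W(392,207)),(ms,S(671,188)),(mt,T(325,322))],"lipL outer":[(ms,S(535,140)),(mt,T(88,325)),(w2,W(397,467))]}
for k,v in P.items():
    print(k,*tri(v)); 
bx=np.array([W(53,153),W(405,153),W(409,459),W(90,459)]); print("base",plane(w2,bx,.01))
E
```

```text
topR [ 0.4885 -0.1756  0.142 ] [np.float64(2.2211763624736065), np.float64(2.8561646073662543), np.float64(3.30615410238193)]
botR [ 0.4555 -0.1735  0.0296] [np.float64(0.35894427221550523), np.float64(0.35894427221545605)]
topL [ 0.4906 -0.0648  0.1386] [np.float64(2.6710019130217475), np.float64(1.2817180039988763), np.float64(2.6270950339082755)]
lipR outer top [ 0.4241 -0.1739  0.0624] [np.float64(5.558512874203447), np.float64(3.8573330434226913), np.float64(3.2324280113457413)]
lipL outer [ 0.4219 -0.0688  0.0667] [np.float64(1.1089513881702493), np.float64(3.868720837350449), np.float64(3.3249437583790042)]
base [[ 0.5642 -0.1878  0.01  ]
 [ 0.4165 -0.1877  0.01  ]
 [ 0.4164 -0.0496  0.01  ]
 [ 0.564  -0.0496  0.01  ]]
```

The base measures 148 x 138 mm and the backrest is 111 mm wide. The lean is about 0.30 rad, with the ledge corner near (0.458, -0.118, 0.040). Next I'll look at the tablet from above.

>>> arm_command:
  series: [0, 0, 0, 0.2, 0, -0.3, 0.6, 0, 0, 0, 0.6, -0.1, -0.6, 0.6, 0, 0, 0, 1, -0.2, -0.6, 0.6]

```text
t: 5.5
eef_pos: [0.4211, -0.2363, 0.323]
ee_rot: [-3.134, -0.002, -1.569]
force: [0.4, 1.0, -0.0]
width: 0.0527
gripper_force: 0.0
```

>>> arm_command:
  series: [0, 0, 0, 0.4, -0.1, 0, 0.6, 0, 0, 0, 0.8, -0.1, 0, 0.6, 0, 0, 0, 1, -0.1, 0, 0.6, 0, 0, 0, 1, -0.1, 0, 0.6, 0, 0, 0, 1, -0.1, 0, 0.6]

```text
t: 6.12
eef_pos: [0.429, -0.3347, 0.3193]
ee_rot: [-3.141, -0.0, -1.571]
force: [-0.3, 0.8, -0.2]
width: 0.0527
gripper_force: 0.0
```

```bash
python3 look.py w3; python3 - <<'E'
from h import *
import pickle
f=cv2.imread("pics/w3.png");m=pickle.load(open("w3.pkl","rb"))[0]
for nm,lo,hi in [("yel",(21,100,60),(33,255,255)),("ora",(4,140,80),(19,255,255))]:
    for b in blobs(f,lo,hi,25): print(nm,b[0],b[1],plane(m,b[1],.164)[0])
E
```

```text
6.125 [-0.3023  0.1026 -0.1636  0.     -1.3036  0.3022] [ 0.429  -0.3347  0.3193] [-3.1406 -0.0003 -1.5709] [[-1.      0.0012  0.0017  0.4284]
 [ 0.0016  0.9596  0.2815 -0.4106]
 [-0.0013  0.2815 -0.9596  0.4562]
 [ 0.      0.      0.      1.    ]]
yel [102  29  62  32 884] [131.9615  45.4627] [ 0.5752 -0.4491  0.164 ]
yel [303  99  24  29 618] [314.3107 113.2152] [ 0.4338 -0.3977  0.164 ]
yel [308 211  22  24 357] [318.3473 225.0308] [ 0.4309 -0.3002  0.164 ]
yel [195 272  11   8  27] [199.963  275.5556] [ 0.5422 -0.2497  0.164 ]
yel [193 294   8   8  25] [196.96 297.2 ] [ 0.5474 -0.2267  0.164 ]
yel [194 310  13  12  46] [200.     315.4783] [ 0.5464 -0.2064  0.164 ]
yel [ 441  336  149   18 1207] [513.3397 344.797 ] [ 0.2363 -0.1723  0.164 ]
yel [210 343  20  11  64] [219.5938 347.7969] [ 0.5305 -0.1689  0.164 ]
yel [428 343   8  10  37] [431.4324 347.7027] [ 0.3178 -0.1689  0.164 ]
yel [405 344  22  10  46] [416.0217 349.2609] [ 0.3332 -0.167   0.164 ]
ora [312 190  12  28 307] [317.3811 203.4984] [ 0.4316 -0.3204  0.164 ]
ora [ 49 215  77  50 874] [ 92.7391 230.0709] [ 0.6344 -0.2956  0.164 ]
```

View pics/w3.png

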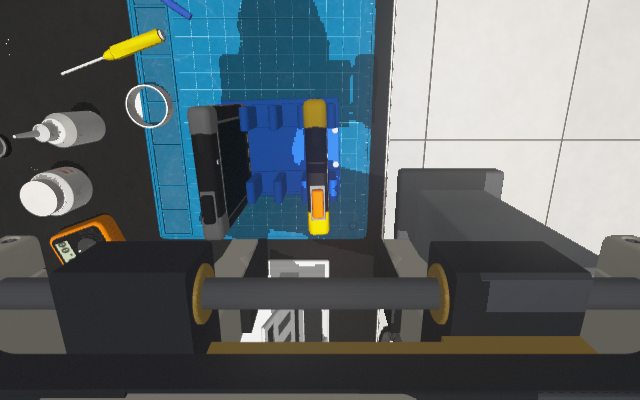

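The near (yellow) tablet is seen edge-on from (314,99) to (318,235) with the key at (317,203). The grey tablet is at x≈205, 96 mm behind.

```bash
python3 - <<'E'
from h import *
import pickle
f=cv2.imread("pics/w3.png");m,s=pickle.load(open("w3.pkl","rb"))
mk=np.zeros(f.shape[:2],np.uint8)
for lo,hi in [((21,100,60),(33,255,255)),((4,140,80),(19,255,255))]: mk|=cv2.inRange(cv2.cvtColor(f,cv2.COLOR_BGR2HSV),lo,hi)
mk[:,:295]=0;mk[:,335:]=0;mk[:95]=0;mk[240:]=0
for r in (104,110,116,122,190,215,220,225,230):
    c=np.where(mk[r])[0]
    if len(c): a=plane(m,[[c[0]-.0,r],[c[-1]+1,r]],.164); print(r,c[0],c[-1],a[0],a[1],a.mean(0)[:2])
r=np.where(mk.any(1))[0]; print(r[0],r[-1],plane(m,[[314,r[0]],[318,r[-1]+1]],.164))
o=[b for b in blobs(f,(4,140,80),(19,255,255),100,(300,180,335,235))]
for b in o: print(b[0],plane(m,b[1],.170))
E
```

```text
104 304 325 [ 0.4422 -0.405   0.164 ] [ 0.4243 -0.405   0.164 ] [ 0.4332 -0.405 ]
110 303 325 [ 0.4431 -0.4003  0.164 ] [ 0.4243 -0.4003  0.164 ] [ 0.4337 -0.4003]
116 304 325 [ 0.4423 -0.3955  0.164 ] [ 0.4243 -0.3955  0.164 ] [ 0.4333 -0.3955]
122 304 326 [ 0.4424 -0.3907  0.164 ] [ 0.4234 -0.3907  0.164 ] [ 0.4329 -0.3907]
190 313 321 [ 0.4354 -0.3327  0.164 ] [ 0.4276 -0.3327  0.164 ] [ 0.4315 -0.3327]
215 308 328 [ 0.44   -0.3097  0.164 ] [ 0.4214 -0.3097  0.164 ] [ 0.4307 -0.3097]
220 308 328 [ 0.4401 -0.305   0.164 ] [ 0.4213 -0.305   0.164 ] [ 0.4307 -0.305 ]
225 308 329 [ 0.4402 -0.3002  0.164 ] [ 0.4204 -0.3002  0.164 ] [ 0.4303 -0.3002]
230 309 328 [ 0.4393 -0.2954  0.164 ] [ 0.4213 -0.2954  0.164 ] [ 0.4303 -0.2954]
99 234 [[ 0.434  -0.4089  0.164 ]
 [ 0.4312 -0.2906  0.164 ]]
[312 190  12  28 307] [[ 0.4316 -0.3223  0.17  ]]
```

>>> arm_command:
  series: [0, 0, -0.02, 0.15, -0.03, 0.3, 0.6, 0, 0, -0.02, 0.15, -0.03, 0.6, 0.6, 0, 0, -0.02, 0.15, -0.03, 1, 0.6, 0, 0, -0.02, 0.15, -0.03, 1, 0.6]

```text
t: 6.68
eef_pos: [0.4303, -0.3486, 0.2166]
ee_rot: [3.137, 0.002, -1.539]
force: [-0.6, 0.8, 1.0]
width: 0.0526
gripper_force: 0.0
```

>>> arm_command:
  series: [0, 0, 0, 0, 0, 0.2, 0.6, 0, 0, 0, 0, 0, 0.4, 0.6, 0, 0, 0, 0, 0, 0.6, 0.6, 0, 0, 0, 0, 0, 0.75, 0.6, 0, 0, 0, 0, 0, 0.75, 0.6, 0, 0, 0, 0, 0, 0.75, 0.6]

```text
t: 7.42
eef_pos: [0.4323, -0.3503, 0.1447]
ee_rot: [-3.14, -0.001, -1.539]
force: [-0.7, 0.2, 0.8]
width: 0.053
gripper_force: 0.0
```

Now I'll close the fingers on the tablet.

>>> arm_command:
  series: [0, 0, 0, 0, 0, 0, 0, 0, 0, 0, 0, 0, 0, 0, 0, 0, 0, 0, 0, 0, 0, 0, 0, 0, 0, 0, 0, 0, 0, 0, 0, 0, 0, 0, 0, 0, 0, 0, 0, 0, 0, 0]
  force: 30

```text
t: 8.18
eef_pos: [0.4316, -0.3501, 0.1436]
ee_rot: [3.142, -0.0, -1.54]
force: [-0.0, 1.4, 0.4]
width: 0.0179
gripper_force: 30.0
```

>>> arm_command:
  series: [0, 0, 0, 0, 0, -0.15, 0, 0, 0, 0, 0, 0, -0.35, 0, 0, 0, 0, 0, 0, -0.6, 0, 0, 0, 0, 0, 0, -0.8, 0, 0, 0, 0, 0, 0, -1, 0]

```text
t: 8.8
eef_pos: [0.4311, -0.3498, 0.2447]
ee_rot: [3.141, 0.0, -1.54]
force: [-0.1, -0.6, -3.9]
width: 0.018
gripper_force: 30.0
```

>>> arm_command:
  series: [0, 0, 0, 0, 0, -0.2, 0, 0, 0, 0, 0, 0, -0.5, 0, 0, 0, 0.02, -0.2, 0, -0.6, 0, 0, 0, 0.02, -0.5, 0, -0.6, 0, 0, 0, 0.02, -0.8, 0, -0.6, 0, 0, 0, 0.02, -1, 0, -0.6, 0, 0, 0, 0.02, -1, 0, -0.6, 0]

```text
t: 9.68
eef_pos: [0.428, -0.249, 0.3042]
ee_rot: [-3.141, 0.0, -1.569]
force: [0.3, -0.3, -3.1]
width: 0.0181
gripper_force: 30.0
```

>>> arm_command:
  series: [0, 0, 0, -0.3, -0.1, 0, 0, 0, 0, 0, -0.6, -0.3, 0, 0, 0, 0, 0, -0.9, -0.5, 0, 0, 0, 0, 0, -1, -0.7, 0, 0, 0, 0, 0, -1, -0.7, 0, 0]

```text
t: 10.3
eef_pos: [0.4997, -0.15, 0.3032]
ee_rot: [3.141, -0.0, -1.57]
force: [-0.4, 0.3, -3.7]
width: 0.0177
gripper_force: 30.0
```

>>> arm_command:
  series: [-0.05, 0, 0, -0.1, -0.04, 0, 0, -0.1, 0, 0, -0.2, -0.08, 0, 0, -0.15, 0, 0, -0.31, -0.15, 0.1, 0, -0.19, 0, 0, -0.31, -0.15, 0.2, 0, -0.19, 0, 0, -0.31, -0.15, 0.3, 0, -0.19, 0, 0, -0.31, -0.15, 0.3, 0, -0.19, 0, 0, -0.31, -0.15, 0.3, 0]

```text
t: 11.18
eef_pos: [0.5134, -0.1196, 0.2745]
ee_rot: [2.845, -0.0, -1.571]
force: [-0.1, -0.4, -3.5]
width: 0.0177
gripper_force: 30.0
```

```bash
python3 - <<'E'
from h import *
f=arm.grab_frame("scene");w=arm.grab_frame("wrist")
a=cv2.resize(f[90:270,190:370],(500,500),interpolation=2);b=cv2.resize(w[60:360,150:450],(300,300))
o=np.zeros((500,800,3),np.uint8);o[:,:500]=a;o[:300,500:]=b;cv2.imwrite("pics/c4.png",o);print(arm.get_state()['eef_pos'])
E
```

```text
[ 0.5135 -0.1193  0.2747]
```

View pics/c4.png

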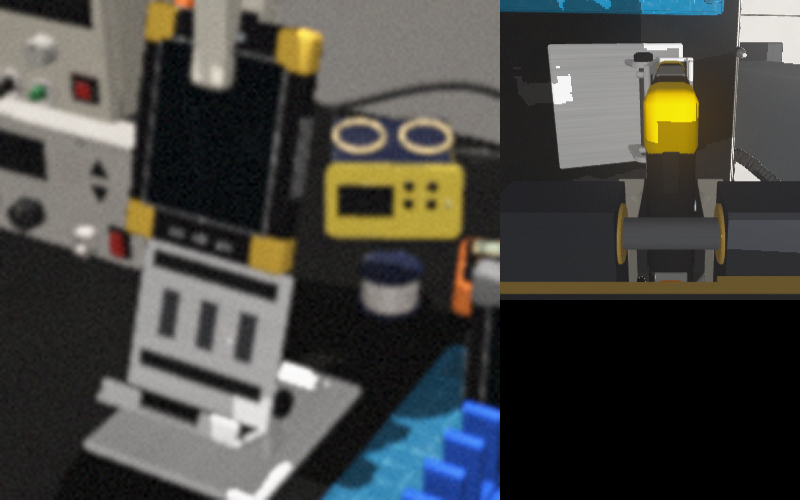

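The tablet hangs parallel in front of the backrest, about 110 mm up. I'll check the lean by comparing the edge slopes in this crop with the predicted ones.

```bash
python3 - <<'E'
from h import *
ms=arm.camera_model("scene")
px=lambda p:(p-[190,90])*500/180
for a in (.26,.30,.34,.38):
    for nm,y in (("R",-.175),("L",-.063)):
        h=np.array([.4732,y,.05]);u=np.array([np.sin(a),0,np.cos(a)]);n=np.array([np.cos(a),0,-np.sin(a)])
        c=h-.0116*n-.0140*u; p=px(proj(ms,[c+.105*u,c+.02*u])); print("back",a,nm,p[0],p[1],(p[0]-p[1])[0]/(p[1]-p[0])[1])
a=.297;u=np.array([np.sin(a),0,np.cos(a)]);T=np.array([.5134,-.1196,.2745]);foot=T-.1296*u;n=np.array([np.cos(a),0,-np.sin(a)])
for nm,y in (("R",-.059),("L",.059)):
    q=foot+[0,y,0]-.009*n; p=px(proj(ms,[q+.145*u,q+.005*u])); print("tab",nm,p[0],p[1],(p[0]-p[1])[0]/(p[1]-p[0])[1])
E
```

```text
back 0.26 R [287.186  278.7523] [271.8605 400.5387] 0.12583903384037132
back 0.26 L [141.8214 235.856 ] [131.6357 353.2173] 0.08678925447518436
back 0.3 R [290.0424 276.8862] [272.1291 399.7869] 0.1457540732529667
back 0.3 L [145.0248 234.2233] [131.9011 352.504 ] 0.11095459807588003
back 0.34 R [292.861  275.2438] [272.4095 399.0411] 0.16520114449533785
back 0.34 L [148.1996 232.8048] [132.1806 351.7974] 0.13462133020433845
back 0.38 R [295.6373 273.8257] [272.7014 398.3026] 0.18425783121562847
back 0.38 L [151.3402 231.6007] [132.4739 351.0988] 0.15787956319209068
tab R [310.1465  42.7717] [278.1243 269.4287] 0.14128040360603905
tab L [144.1958   7.1439] [121.7757 223.6391] 0.10355923268688945
```

```bash
python3 - <<'E'
from h import *
from scipy.optimize import brentq
ms=arm.camera_model("scene")
g=cv2.GaussianBlur(cv2.cvtColor(cv2.imread("pics/scene0.png"),cv2.COLOR_BGR2GRAY),(3,3),0).astype(float)
def edge(r,c0,c1,sgn):
    d=np.clip(sgn*np.diff(g[r,c0:c1]),0,None); return (d*np.arange(c0+.5,c1-.5)).sum()/d.sum() if d.max()>12 else None
for nm,y,pred,sgn,rows in (("R",-.175,((296.2,189.3),(286,245)),-1,range(195,224)),("L",-.063,((245,176),(238,222)),1,range(182,218))):
    A,B=map(np.array,pred);pts=[]
    for r in rows:
        x=A[0]+(B-A)[0]*(r-A[1])/(B-A)[1]; e=edge(r,int(x)-6,int(x)+7,sgn)
        if e: pts.append((e,r))
    pts=np.array(pts); k=np.polyfit(pts[:,1],pts[:,0],1); res=np.polyval(k,pts[:,1])-pts[:,0]; ok=abs(res)<1.0; k=np.polyfit(pts[ok,1],pts[ok,0],1)
    print(nm,len(pts),ok.sum(),-k[0],res.std())
    r0,r1=rows[0],rows[-1]; P=[(np.polyval(k,r),r) for r in (r0,r1)]
    o,d=ray(ms,P); 
    for yy in (y-.002,y,y+.002):
        X=o+d*((yy-o[1])/d[:,1])[:,None]; print("  on plane y",yy,X[:,[0,2]].ravel(),"lean",np.arctan2(*(X[0]-X[1])[[0,2]]))
E
```

```text
R 27 25 0.15518273468608568 0.7043667931443992
  on plane y -0.177 [0.4849 0.1321 0.4683 0.0816] lean 0.31894844166378195
  on plane y -0.175 [0.4884 0.1296 0.4716 0.0788] lean 0.31894844166378283
  on plane y -0.173 [0.4918 0.1271 0.4749 0.076 ] lean 0.3189484416637834
L 36 35 0.1176876300603275 0.28485427783219525
  on plane y -0.065 [0.4807 0.1287 0.4593 0.0624] lean 0.3120282017938223
  on plane y -0.063 [0.4833 0.1267 0.4618 0.0602] lean 0.312028201793824
  on plane y -0.061 [0.4859 0.1248 0.4643 0.058 ] lean 0.3120282017938224
```

>>> arm_command:
  series: [-0.01, 0, 0, 0, -0.02, 0.1, 0, -0.01, 0, 0, 0, -0.02, 0.25, 0, -0.01, 0, 0, 0, -0.02, 0.4, 0, -0.01, 0, 0, 0, -0.02, 0.55, 0, -0.01, 0, 0, 0, -0.02, 0.7, 0, -0.01, 0, 0, 0, -0.02, 0.85, 0, -0.01, 0, 0, 0, -0.02, 0.96, 0, -0.01, 0, 0, 0, -0.02, 0.96, 0]

```text
t: 12.28
eef_pos: [0.4866, -0.1191, 0.1805]
ee_rot: [2.826, -0.0, -1.571]
force: [1.5, -0.3, -3.4]
width: 0.0181
gripper_force: 30.0
```

>>> arm_command:
  series: [0, 0, 0, 0, 0, 0.03, 0, 0, 0, 0, 0, 0, 0.06, 0, 0, 0, 0, 0, 0, 0.09, 0, 0, 0, 0, 0, 0, 0.09, 0]

```text
t: 12.78
eef_pos: [0.4842, -0.1191, 0.1725]
ee_rot: [2.827, -0.0, -1.571]
force: [0.2, 0.4, -4.2]
width: 0.0175
gripper_force: 30.0
```

>>> arm_command:
  series: [0, 0, 0, 0, 0, 0.02, 0, 0, 0, 0, 0, 0, 0.02, 0]

```text
t: 13.02
eef_pos: [0.4837, -0.1191, 0.1707]
ee_rot: [2.827, 0.0, -1.571]
force: [-0.1, -0.1, -4.2]
width: 0.0183
gripper_force: 30.0
```

>>> arm_command:
  series: [0, 0, 0, 0, 0, 0.02, 0, 0, 0, 0, 0, 0, 0.02, 0]

```text
t: 13.28
eef_pos: [0.4832, -0.1191, 0.1688]
ee_rot: [2.827, -0.0, -1.571]
force: [0.1, 0.1, -3.6]
width: 0.0178
gripper_force: 30.0
```

>>> arm_command:
  series: [0, 0, 0, 0, 0, 0.01, 0, 0, 0, 0, 0, 0, 0.01, 0]

```text
t: 13.52
eef_pos: [0.4832, -0.1192, 0.1687]
ee_rot: [2.828, -0.0, -1.571]
force: [0.2, -0.5, 4.9]
width: 0.0177
gripper_force: 30.0
```

>>> arm_command:
  series: [0, 0, 0, 0, 0, 0.01, 0, 0, 0, 0, 0, 0, 0.01, 0]

```text
t: 13.78
eef_pos: [0.4832, -0.1193, 0.1686]
ee_rot: [2.829, -0.001, -1.57]
force: [1.1, 1.6, 11.6]
width: 0.0179
gripper_force: 30.0
```

>>> arm_command:
  series: [0, 0, 0, 0, 0, 0.01, 0, 0, 0, 0, 0, 0, 0.01, 0]

```text
t: 14.02
eef_pos: [0.4833, -0.1193, 0.1685]
ee_rot: [2.83, -0.001, -1.57]
force: [0.8, 2.7, 17.9]
width: 0.0179
gripper_force: 30.0
```

Contact came at z = 0.1687 against a predicted 0.168. I'll ease off and slide back to the backrest.

>>> arm_command:
  series: [0, 0, 0, 0, 0, -0.022, 0, 0, 0, 0, 0, -0.02, -0.022, 0, 0, 0, 0, 0, -0.02, -0.022, 0]

```text
t: 14.4
eef_pos: [0.4841, -0.1192, 0.1683]
ee_rot: [2.825, -0.0, -1.571]
force: [-2.2, 2.0, 10.4]
width: 0.0181
gripper_force: 30.0
```

>>> arm_command:
  series: [0, 0, 0, 0, -0.02, 0, 0, 0, 0, 0, 0, -0.02, 0, 0]

```text
t: 14.65
eef_pos: [0.4854, -0.1194, 0.1678]
ee_rot: [2.824, -0.001, -1.571]
force: [-3.0, 2.3, 11.8]
width: 0.0178
gripper_force: 30.1
```

>>> arm_command:
  series: [0, 0, 0, 0, -0.01, 0, 0, 0, 0, 0, 0, -0.01, 0, 0]

```text
t: 14.9
eef_pos: [0.4861, -0.1195, 0.1675]
ee_rot: [2.823, -0.001, -1.571]
force: [-3.5, 2.4, 13.1]
width: 0.018
gripper_force: 30.1
```

>>> arm_command:
  series: [0, 0, 0, 0, -0.01, 0, 0, 0, 0, 0, 0, -0.01, 0, 0]

```text
t: 15.15
eef_pos: [0.4869, -0.1195, 0.1672]
ee_rot: [2.823, -0.001, -1.571]
force: [-5.3, 2.2, 13.0]
width: 0.0181
gripper_force: 30.1
```

>>> arm_command:
  series: [0, 0, 0, 0, -0.01, -0.01, 0, 0, 0, 0, 0, -0.01, -0.01, 0]

```text
t: 15.4
eef_pos: [0.4872, -0.1195, 0.1672]
ee_rot: [2.821, -0.001, -1.571]
force: [-6.3, 2.0, 9.4]
width: 0.0178
gripper_force: 30.1
```

>>> arm_command:
  series: [0, 0, 0, 0, -0.01, 0, 0, 0, 0, 0, 0, -0.01, 0, 0]

```text
t: 15.65
eef_pos: [0.4878, -0.1195, 0.1669]
ee_rot: [2.82, -0.001, -1.571]
force: [-6.3, 1.4, 10.4]
width: 0.0176
gripper_force: 30.1
```

>>> arm_command:
  series: [0, 0, 0, 0, -0.01, 0, 0, 0, 0, 0, 0, -0.01, 0, 0]

```text
t: 15.9
eef_pos: [0.4885, -0.1196, 0.1667]
ee_rot: [2.82, -0.001, -1.571]
force: [-7.5, 1.6, 9.2]
width: 0.0183
gripper_force: 30.2
```

>>> arm_command:
  series: [0, 0, 0, 0, -0.01, -0.008, 0, 0, 0, 0, 0, -0.01, -0.008, 0]

```text
t: 16.15
eef_pos: [0.4889, -0.1196, 0.1666]
ee_rot: [2.818, -0.001, -1.571]
force: [-8.1, 0.1, 8.0]
width: 0.0184
gripper_force: 30.2
```

>>> arm_command:
  series: [0, 0, 0, 0, -0.01, 0, 0, 0, 0, 0, 0, -0.01, 0, 0]

```text
t: 16.4
eef_pos: [0.4893, -0.1196, 0.1664]
ee_rot: [2.817, -0.001, -1.571]
force: [-10.4, 0.8, 9.6]
width: 0.0187
gripper_force: 30.3
```

>>> arm_command:
  series: [0, 0, 0, 0, -0.01, 0, 0, 0, 0, 0, 0, -0.01, 0, 0]

```text
t: 16.65
eef_pos: [0.4893, -0.1196, 0.1664]
ee_rot: [2.815, -0.001, -1.571]
force: [-13.9, 1.7, 13.4]
width: 0.0182
gripper_force: 30.2
```

Firm contact with both surfaces. Releasing.

>>> arm_command:
  series: [0, 0, 0, 0, 0.01, 0, 0.15, 0, 0, 0, 0, 0.02, 0, 0.3, 0, 0, 0, 0, 0.02, 0, 0.45, 0, 0, 0, 0, 0.02, 0, 0.45, 0, 0, 0, 0, 0.02, 0, 0.45, 0, 0, 0, 0, 0.02, 0, 0.45]

```text
t: 17.4
eef_pos: [0.4931, -0.1191, 0.1667]
ee_rot: [2.828, 0.0, -1.571]
force: [0.1, -0.1, 0.7]
width: 0.0393
gripper_force: 0.0
```

```bash
python3 - <<'E'
from h import *
f=arm.grab_frame("scene");s=arm.get_state();print(s['t'],s['eef_pos'],s['force'],s['width'])
cv2.imwrite("pics/c5.png",cv2.resize(f[120:270,190:370],(720,600),interpolation=2))
E
```

```text
17.45 [ 0.4931 -0.1191  0.1667] [-0.0156  0.2513 -0.3635] 0.03956403798251725
```

View pics/c5.png

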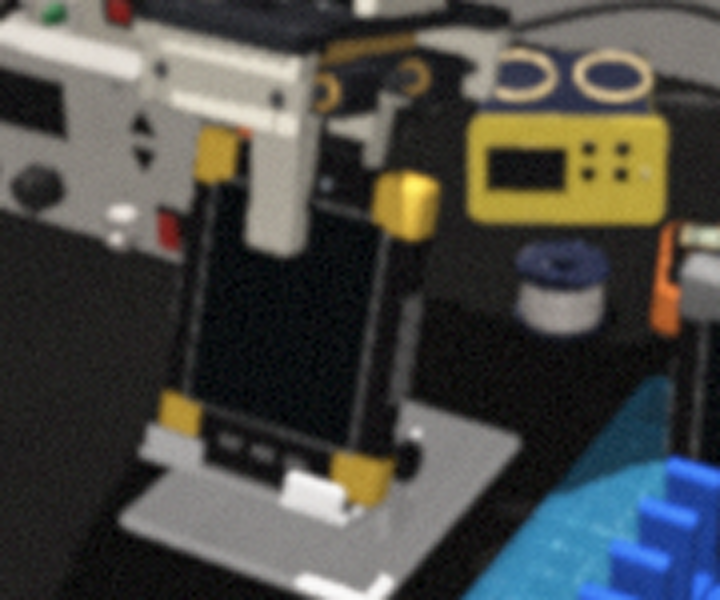

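The tablet stands on the ledge behind the lips (feet at about (180,415) and (360,478)) and leans on the backrest with the key on top. The fingers are clear of it. I'll retreat along the tool axis, shut the fingers, and shift over the key.

>>> arm_command:
  series: [0, 0, 0, 0, 0.02, -0.1, 0.45, 0, 0, 0, 0, 0.02, -0.25, 0.45, 0, 0, 0, 0, 0.02, -0.45, 0.45, 0, 0, 0, 0, 0.02, -0.65, 0.45, 0, 0, 0, 0, 0.02, -0.8, 0.2, -0.005, 0, 0, -0.1, 0.02, -0.8, 0, -0.01, 0, 0, -0.28, 0.02, -0.8, 0, -0.01, 0, 0, -0.28, 0.02, -0.8, 0]
  force: 15

```text
t: 18.45
eef_pos: [0.5155, -0.0894, 0.2427]
ee_rot: [2.81, 0.0, -1.569]
force: [0.2, -0.5, -0.7]
width: 0.0055
gripper_force: 0.0
```

>>> arm_command:
  series: [0, 0, 0, 0, 0, 0, 0, 0, 0, 0, 0, 0, 0, 0, 0, 0, 0, 0, 0, 0, 0]

```text
t: 18.82
eef_pos: [0.5157, -0.0913, 0.2433]
ee_rot: [2.812, -0.0, -1.571]
force: [-0.6, 0.1, -0.1]
width: 0.0005
gripper_force: 0.0
```

```bash
python3 look.py w5; python3 - <<'E'
from h import *
import pickle
f=cv2.imread("pics/w5.png");m,s=pickle.load(open("w5.pkl","rb"));mt=arm.camera_model("top");t=arm.grab_frame("top");ms=arm.camera_model("scene");sc=arm.grab_frame("scene")
for nm,lo,hi in [("yel",(21,100,60),(33,255,255)),("ora",(4,140,80),(19,255,255))]:
  for n,im,mm,roi,A in (("w",f,m,(200,60,420,330),60),("top",t,mt,(240,150,330,250),6),("sc",sc,ms,(215,130,320,260),10)):
    for b in blobs(im,lo,hi,A,roi): print(nm,n,b[0],b[1],plane(mm,b[1],.185)[0])
print(s['width'],s['force'],"expect key px top/scene",proj(mt,[.4977,-.0918,.1914]),proj(ms,[.4977,-.0918,.1914]))
cv2.imwrite("pics/c6.png",np.hstack([cv2.resize(f[60:340,180:460],(400,400)),cv2.resize(sc[110:240,210:340],(400,400),interpolation=2)]))
E
```

```text
18.825 [ 0.1614  0.3137 -0.0889 -0.0524 -1.4943 -0.1494] [ 0.5157 -0.0913  0.2433] [ 2.8115 -0.0001 -1.5713] [[-0.9461  0.0933 -0.3101  0.5593]
 [ 0.002   0.9593  0.2824 -0.1672]
 [ 0.3238  0.2665 -0.9078  0.3729]
 [ 0.      0.      0.      1.    ]]
yel w [ 302   75   36   44 1447] [319.9862  96.7567] [ 0.4953 -0.1671  0.185 ]
yel top [299 187  12  15 156] [304.6987 193.9679] [ 0.4884 -0.1667  0.185 ]
yel top [301 224  11   7  47] [305.7234 227.4255] [ 0.4261 -0.1687  0.185 ]
yel top [256 226  11   5  39] [260.8718 227.8205] [ 0.4256 -0.0866  0.185 ]
yel sc [306 148  14  29 317] [312.0536 161.8864] [ 0.5223 -0.1921  0.185 ]
yel sc [239 151  11  15 121] [243.7025 158.3388] [ 0.4746 -0.08    0.185 ]
yel sc [283 162  18  19 254] [291.2165 170.5551] [ 0.4776 -0.1758  0.185 ]
yel sc [230 217  11  12  88] [234.7045 222.875 ] [ 0.3062 -0.182   0.185 ]
yel sc [272 233  17  13 165] [280.1212 238.4121] [ 0.3063 -0.258   0.185 ]
ora w [312 208  17  43 538] [320.052 224.171] [ 0.4954 -0.0926  0.185 ]
ora top [250 153   9   2   9] [254.     153.4444] [ 0.5658 -0.0715  0.185 ]
ora top [243 162   2  13  19] [243.4737 167.8421] [ 0.5381 -0.0524  0.185 ]
ora top [275 171   3   4   9] [276.1111 172.4444] [ 0.5293 -0.1133  0.185 ]
ora sc [248 149  16   8  69] [255.7246 152.8116] [ 0.5028 -0.0867  0.185 ]
0.0005171273353032196 [-0.5831  0.0902 -0.1066] expect key px top/scene [[263.94   188.4628]] [[256.334  151.4036]]
```

View pics/c6.png

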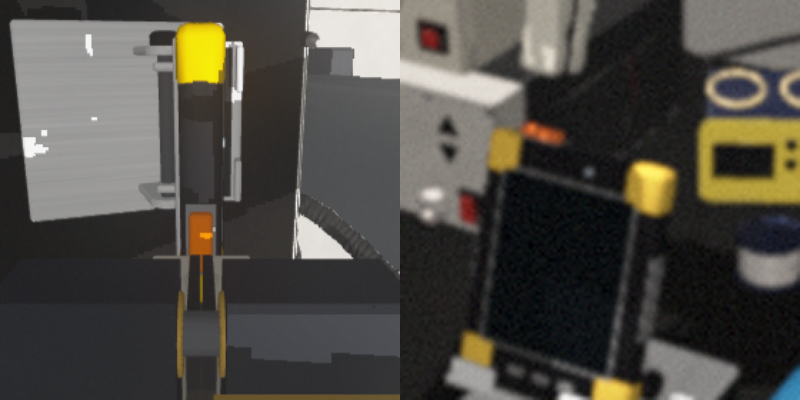

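The wrist crop shows the key at (200,232) directly below the shut fingers. Tablet and tool are edge-on and parallel, and the scene crop shows it still seated. I'll descend to about 6 mm above contact, then go in small steps.

>>> arm_command:
  series: [0, 0, 0, 0, 0, 0.08, 0, 0, 0, 0, 0, 0, 0.16, 0, 0, 0, 0, 0, 0, 0.22, 0, 0, 0, 0, 0, 0, 0.26, 0, 0, 0, 0, 0, 0, 0.28, 0, 0, 0, 0, 0, 0, 0.28, 0]

```text
t: 19.73
eef_pos: [0.5068, -0.0911, 0.2169]
ee_rot: [2.812, -0.0, -1.571]
force: [-1.2, -0.5, 0.3]
width: 0.0004
gripper_force: 0.0
```

>>> arm_command:
  series: [0, 0, 0, 0, 0, 0.02, 0, 0, 0, 0, 0, 0, 0.02, 0]

```text
t: 19.98
eef_pos: [0.506, -0.0911, 0.215]
ee_rot: [2.812, 0.0, -1.571]
force: [-0.8, -0.1, 0.2]
width: 0.0005
gripper_force: 0.0
```

>>> arm_command:
  series: [0, 0, 0, 0, 0, 0.02, 0, 0, 0, 0, 0, 0, 0.02, 0]

```text
t: 20.23
eef_pos: [0.5053, -0.0911, 0.213]
ee_rot: [2.811, 0.0, -1.571]
force: [0.1, 0.0, -0.3]
width: 0.0002
gripper_force: 0.0
```

>>> arm_command:
  series: [0, 0, 0, 0, 0, 0.015, 0, 0, 0, 0, 0, 0, 0.015, 0]

```text
t: 20.48
eef_pos: [0.5051, -0.0911, 0.212]
ee_rot: [2.812, -0.0, -1.571]
force: [-0.7, -0.4, 2.7]
width: 0.0009
gripper_force: 1.3
```

>>> arm_command:
  series: [0, 0, 0, 0, 0, 0.015, 0, 0, 0, 0, 0, 0, 0.015, 0]

```text
t: 20.72
eef_pos: [0.5046, -0.0911, 0.2105]
ee_rot: [2.812, -0.0, -1.571]
force: [-0.2, -0.2, 4.1]
width: 0.0004
gripper_force: 2.1
```

>>> arm_command:
  series: [0, 0, 0, 0, 0, 0.015, 0, 0, 0, 0, 0, 0, 0.015, 0]

```text
t: 20.98
eef_pos: [0.5041, -0.0911, 0.2092]
ee_rot: [2.812, -0.0, -1.571]
force: [0.4, -0.0, 5.9]
width: 0.0007
gripper_force: 2.8
```

>>> arm_command:
  series: [0, 0, 0, 0, 0, 0.01, 0, 0, 0, 0, 0, 0, 0.01, 0]

```text
t: 21.22
eef_pos: [0.5039, -0.0911, 0.2084]
ee_rot: [2.812, -0.0, -1.571]
force: [-0.5, 1.3, 7.1]
width: 0.0005
gripper_force: 3.2
```

>>> arm_command:
  series: [0, 0, 0, 0, 0, 0.01, 0, 0, 0, 0, 0, 0, 0.01, 0]

```text
t: 21.48
eef_pos: [0.5037, -0.0911, 0.208]
ee_rot: [2.813, -0.0, -1.571]
force: [-0.0, 1.6, 9.5]
width: 0.0004
gripper_force: 4.5
```

>>> arm_command:
  series: [0, 0, 0, 0, 0, 0.006, 0, 0, 0, 0, 0, 0, 0.006, 0]

```text
t: 21.72
eef_pos: [0.5037, -0.0912, 0.2079]
ee_rot: [2.813, -0.0, -1.57]
force: [0.0, 3.0, 11.8]
width: 0.0006
gripper_force: 6.0
```

>>> arm_command:
  series: [0, 0, 0, 0, 0, 0, 0, 0, 0, 0, 0, 0, 0, 0, 0, 0, 0, 0, 0, 0, 0, 0, 0, 0, 0, 0, 0, 0, 0, 0, 0, 0, 0, 0, 0, 0, 0, 0, 0, 0, 0, 0, 0, 0, 0, 0, 0, 0, 0, 0, 0, 0, 0, 0, 0, 0]

```text
t: 22.72
eef_pos: [0.5037, -0.0912, 0.2079]
ee_rot: [2.813, -0.0, -1.57]
force: [-0.8, 1.0, 12.9]
width: 0.0005
gripper_force: 6.0
```

>>> arm_command:
  series: [0, 0, 0, 0, 0, 0, 0, 0, 0, 0, 0, 0, 0, 0, 0, 0, 0, 0, 0, 0, 0, 0, 0, 0, 0, 0, 0, 0]

```text
t: 23.22
eef_pos: [0.5037, -0.0912, 0.2079]
ee_rot: [2.814, -0.0, -1.57]
force: [0.3, 2.3, 12.9]
width: 0.0002
gripper_force: 6.0
```

The key stayed on its stop (z no longer falls, 12.9 N) for about 1.5 s. I'll release slowly and retreat.

>>> arm_command:
  series: [0, 0, 0, 0, 0, -0.02, 0, 0, 0, 0, 0, 0, -0.04, 0, 0, 0, 0, 0, 0, -0.07, 0, 0, 0, 0, 0, 0, -0.12, 0, 0, 0, 0, 0, 0, -0.3, 0, 0, 0, 0, 0, 0, -0.6, 0, 0, 0, 0, 0, 0, -0.9, 0, 0, 0, 0, 0, 0, -0.9, 0]

```text
t: 24.22
eef_pos: [0.5336, -0.0912, 0.2933]
ee_rot: [2.815, 0.0, -1.571]
force: [0.3, -0.3, -0.9]
width: 0.0007
gripper_force: 0.0
```

>>> arm_command:
  series: [0, 0, 0, 0, 0, 0, 0, 0, 0, 0, 0, 0, 0, 0, 0, 0, 0, 0, 0, 0, 0, 0, 0, 0, 0, 0, 0, 0]

```text
t: 24.72
eef_pos: [0.5321, -0.0911, 0.2913]
ee_rot: [2.811, -0.0, -1.571]
force: [-0.2, 0.6, -0.5]
width: 0.0007
gripper_force: 0.0
```

```bash
python3 - <<'E'
from h import *
ms=arm.camera_model("scene");sc=arm.grab_frame("scene");s=arm.get_state()
for nm,lo,hi in [("yel",(21,100,60),(33,255,255)),("ora",(4,140,80),(19,255,255))]:
    for b in blobs(sc,lo,hi,10,(215,130,320,260)): print(nm,b[0],b[1])
s0=cv2.imread("pics/scene0.png"); print("grey diff",cv2.absdiff(sc,s0)[190:300,410:425].mean(),s['t'],s['force'])
E
```

```text
yel [306 148  14  29 316] [312.1013 162.0886]
yel [239 152  11  14 122] [243.6803 158.459 ]
yel [282 163  18  18 234] [291.0427 171.0214]
yel [229 218  11  11  87] [234.3563 222.8161]
yel [272 233  17  14 161] [279.9689 238.6584]
ora [248 150  16   7  63] [255.6667 152.8413]
grey diff 8.91838383838384 24.775 [-0.1577 -0.0152  0.6833]
```

```bash
python3 -c "
from station import arm
print(arm.job_done())"
```

```text
the job is handed in; nothing more can be done
None
```

The job is handed in, but it returned no verdict: the yellow-cornered tablet leans in the stand, its key was held on its stop for about 1.5 s at about 13 N and sprang back, and I never touched the grey tablet.

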